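# Kit out the bench caddy

## Robot

A 6-joint arm with a two-finger parallel gripper is mounted at the origin on the work surface. World frame = base frame: x ahead of the robot, y to its left, z up, the work surface at z = 0. Lengths are in m, angles in rad, forces in N, time in s.
With the tool pointing down it reaches from about 0.35 to 0.875 m from the base axis. Payload 4.2 kg.
Tool frame: the origin (TCP) lies at the very end of the fingers, on their centre line; the grasp point (between the pads) lies 19 mm behind it; z points along the fingers, y is the line along which they close (so a half turn about z gives the same grasp; the last joint's range is limited). The gripper opens to 87 mm and grips with 3 to 60 N. Pads are 19 mm wide; open, the fingers measure 117 mm over their backs; the gripper's body (75 mm by 190 mm) begins 51 mm behind the grasp point.
Start: joints at [-0.841, 0.385, 0.008, 0, -1.194, -0.259], TCP at [0.284, -0.557, 0.223] pointing down, gripper open.
Joint ranges: [-3.14, 3.14], [-1.21, 2.06], [-1.07, 1.41], [-3.16, 2.05], [-2.99, -0.16], [-3.1, 3.1]. Speed limits (rad/s): [2.79, 2.79, 3.14, 3.14, 3.14, 3.14].

## Interface

Orientations are given as a rotation vector (axis times angle).
In Python, from workcell import r, vision gives the robot as it stands. The module is installed in compiled form; this text tells all that it offers.
- The arm moves only by the tool play_rows, never from a script. Its argument "plan" is one flat list of numbers, 5 for each row, row after row: the closure, from 0 (fully open) to 1 (shut), then the shift along the tool's x, y, z in mm, then the turn about the tool's z in degrees. A call has 1 to 20 rows; each row is the pose to reach, as a shift and turn from the pose commanded when the call began, along the tool's axes at that moment; what a row does not reach only later rows make up. A row lasts 1/10 s, in which the tool goes at most 50 mm and 8.59 degrees, less where a joint would pass 70% of its speed; a pose out of reach is approached as far as the arm can. A call with a gripper value outside its range is refused whole. The fingers move at their own pace and stop on an object; the grip force is fixed at half the most. Time passes only in rows, so rows that repeat a pose let the fingers close. It gives the time, the measured TCP pose, the force, the opening and the grip force at its end, in the units of the state.
- r.get_obs(): the state, without advancing time (a new reading comes with each control period).
- vision.get_image(name): name is "scene" or "side" or "wrist"; returns the picture (400x640x3 uint8, red, green, blue); there is no depth.
- vision.camera_params(name): a dict with "fx", "fy", "cx", "cy" (pixels), "distortion" ([k1, k2, p1, p2, k3] as OpenCV has them; the pictures are not rectified), "eye" and "attitude" of the camera in the world. Camera axes: x right, y down, z forward; pixel columns grow to the right and rows downward; lengths in m; the calibration is good to about 2 mm. A picture is of the moment at which its call begins: read the wrist's pose just before it. camera_params takes no time and is no camera call; for the wrist camera it gives the pose at the moment of the call.
- r.job_done(): hands the job in; it is judged then, once.
The state is a dict: "time_s": time; "joint_positions": joint angles; "joint_velocities": joint speeds; "joint_efforts": joint torques, N m; "position": TCP position; "tool_rot": TCP orientation; "ft_force": force on the tool from outside, world axes, zero at the start; "ft_torque": the same for the moment, N m; "gripper_width": finger opening in m; "grasp_force": force on a finger pad.
Only numpy, scipy, OpenCV 4.12 (cv2) and the standard library are available. Lean on these libraries where they do the work, as an engineer would, in place of code of your own. Each camera call takes 0.05 s, during which the arm holds its last target. There are 200 camera calls.

## Task

Kit out the grey caddy: stand the capped bottle, the capped jar and the dropper bottle upright, each in the square well made for its size, and take the front roll of label tape from the sloped dispenser and stand it on its rim in the oblong well, so that the roll behind runs down to the dispenser's front stop and stays there. The bottle and the jar that have no cap must be left where they stand. Let go of everything at the end.

Things in the scene. Friction and masses are not known exactly. Their poses are not given: they have to be found in the camera images.
- caddy: Fixed grey tray 92 (x) by 289 (y) by 24 mm high; origin: centre of underside, on the bench. Four wells in a row, 16 deep, floors 8 mm above the bench; centres at x = 0, y = +102.5: oblong, 43 (x) by 70 (y), for the roll; +22.5: 76 square, jar; -46.5: 48 square, dropper; -107.5: 60 square, bottle. Fingers closing along its x, tips over 16 mm above a thing's foot, clear tray and neighbours.
- dispenser: Fixed aluminium lane, 29 mm wide inside, falling 0.2 rad to its -x end, with a stop 28 mm high there and side rims 10 high, 4 thick; base 135 (x) by 60 (y). Origin: centre of underside, on the bench. Roll centres: front x = -35, z = 51.5 mm; second, touching it, x = +14, z = 61.5; both y = 0. The second rolls forward by itself when the front one is lifted out.
- roll_front: Roll of white label tape, next to the stop: 50 mm diameter, 25 wide, 60 g, standing on its rim. Origin: its centre; y = the axle, level, across the lane; x and z turn as it rolls. Grip from above over the flat faces, 15 to 20 mm above its centre. In the oblong well its axle lies along the caddy's x, its centre 33 mm above the bench.
- roll_back: Identical tape roll just behind the front one in the dispenser, 50 mm diameter, 25 mm wide. Origin: its centre; y axis is the axle. It must stay in the dispenser.
- bottle: Amber bottle WITH a white screw cap: body 40 mm diameter and straight up to 66 mm, then a shoulder, cap 29 mm diameter, 96 mm high in all, about 150 g, standing. Origin: centre of its foot, z up. Goes into the 60 mm well.
- jar: Squat amber jar WITH a white lid as wide as the jar: 54 mm diameter, 62 mm high in all (lid from 45 mm up), about 160 g, standing. Origin: centre of its foot, z up. Goes into the 76 mm well.
- dropper: Small amber dropper bottle with a white collar and a black rubber bulb: 28 mm diameter and straight up to 58 mm, bulb 14 mm diameter to 80 mm, about 50 g, standing. Origin: centre of its foot, z up. Goes into the 48 mm well.
- open_bottle: Look-alike: amber bottle WITHOUT cap, 40 mm diameter, narrow bare neck 20 mm diameter with a dark mouth, 88 mm high, loose. Origin: centre of its foot, z up. Leave it standing where it is.
- open_jar: Look-alike: empty amber jar WITHOUT lid, open at the top, 54 mm diameter, 50 mm high, loose. Origin: centre of its foot, z up. Leave it standing where it is.
Things that resemble listed ones, but are neither listed nor needed, are in the scene too. Leave any blue or red look-alike of the roll_front alone.

How it is judged:
By the outcome, as a careful person would: the job done as asked, in the order asked, and still so for the second after the job is handed in, with the robot touching nothing.
It also fails if it takes over 128 s, if anything falls off the work surface, if the arm or the gripper's body presses on something with over 40 N, if the wrist force passes 120 N, or if a joint passes its speed limit or range.

## Working session

There is one attempt and no reset: what is moved stays moved. The work goes in short steps, Python scripts to look and compute and a tool call to move; the robot and the scene stay as the last step left them, time stands still between calls to the robot, and variables do not carry over. Pictures are saved under pics/ and viewed, at most 14 in all, crops included, and the job is handed in when it is done.

Besides the shell and the picture viewer there is one more tool, called after "Emit:" by a JSON object that holds its "op" and its "data", one argument or row to a line. play_rows: Moves the arm, as the interface text tells. Its arguments: {"type":"object","properties":{"plan":{"type":"array","items":{"type":"number"}}},"required":["plan"]}

```bash
mkdir -p pics; python3 - <<'E'
from workcell import r,vision
import cv2
for n in("scene","side","wrist"):
    p=vision.camera_params(n);print(n,p)
    cv2.imwrite(f"pics/{n}0.png",vision.get_image(n)[:,:,::-1])
o=r.get_obs();print(o["time_s"],o["position"],o["tool_rot"],o["gripper_width"])
E
```

```text
scene {'fx': 462.4021403293129, 'fy': 462.4021403293129, 'cx': 325.7503610741423, 'cy': 188.9435882037709, 'distortion': array([0.004173, 0.      , 0.      , 0.      , 0.      ]), 'eye': array([ 1.15693055, -0.76457701,  0.64926139]), 'attitude': array([-2.01563767, -0.76072277,  0.4040755 ])}
side {'fx': 371.5007997581541, 'fy': 371.5007997581541, 'cx': 326.7582804187009, 'cy': 201.35147923793227, 'distortion': array([-0.06430628,  0.        ,  0.        ,  0.        ,  0.        ]), 'eye': array([0.49365572, 0.74143238, 0.61307144]), 'attitude': array([-0.12635424,  2.74247285, -1.45437362])}
wrist {'fx': 293.44708615101985, 'fy': 293.44708615101985, 'cx': 321.50366003814537, 'cy': 200.61855519396357, 'distortion': array([0.00016695, 0.        , 0.        , 0.        , 0.        ]), 'eye': array([ 0.21811597, -0.58979199,  0.38386665]), 'attitude': array([1.55887193, 2.54025398, 0.34893243])}
0.15 [ 0.28328254 -0.5566167   0.22169913] [ 7.32382377e-01 -3.05448419e+00 -2.50695955e-03] 0.08699347390807642
```

View pics/scene0.png

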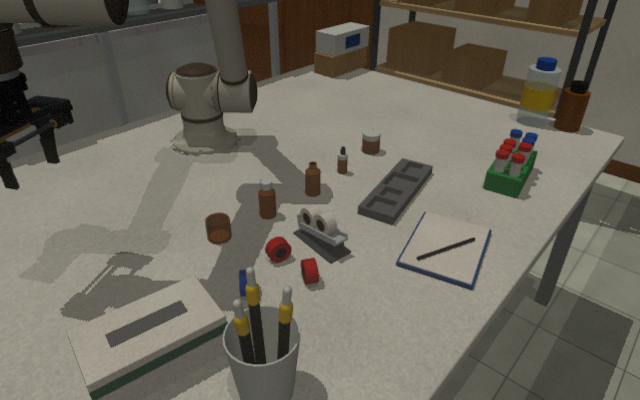

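View pics/side0.png

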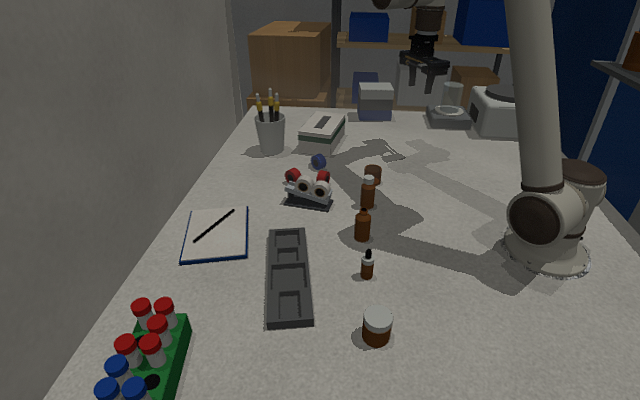

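Scene picture: candidates are bottles at (267,200) with a light cap and (313,180) with a dark mouth; jars at (371,142) with a lid and (218,228) open; dropper (343,160); white rolls in the dispenser near (306,217) and (323,224); red rolls at (278,249) and (310,270), blue at (243,282). Side view: bottle (368,192) has the white cap, (362,226) is open, dropper (367,265), lidded jar (377,325), caddy (288,278), rolls (304,186) and (321,190). I'll check in one close crop.

```bash
python3 - <<'E'
import cv2,numpy as np
a=cv2.imread("pics/scene0.png")[125:295,195:440];b=cv2.imread("pics/side0.png")[145:355,240:400]
a=cv2.resize(a,None,fx=1.8,fy=1.8,interpolation=3);b=cv2.resize(b,None,fx=2.2,fy=2.2,interpolation=3)
h=max(a.shape[0],b.shape[0]);f=lambda i:cv2.copyMakeBorder(i,0,h-i.shape[0],0,0,0)
cv2.imwrite("pics/crop.png",np.hstack([f(a),f(b)]));print(a.shape,b.shape)
E
```

```text
(306, 441, 3) (462, 352, 3)
```

View pics/crop.png

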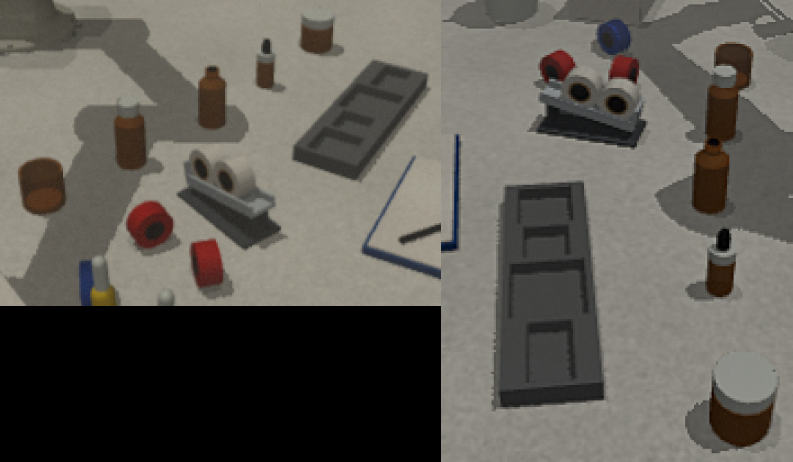

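Choice confirmed: capped bottle, lidded jar and dropper are as listed above; the lane falls to the right in the side view (towards the robot), so the front roll is the one at side (321,190).

```bash
cat > h.py <<'E'
import cv2,numpy as np
from scipy.spatial.transform import Rotation as R
def ray(p,uv):
    K=np.array([[p["fx"],0,p["cx"]],[0,p["fy"],p["cy"]],[0,0,1]])
    u=cv2.undistortPoints(np.float64(uv).reshape(-1,1,2),K,p["distortion"]).reshape(-1,2)
    return np.array(p["eye"]),np.c_[u,np.ones(len(u))]@R.from_rotvec(p["attitude"]).as_matrix().T
def onz(p,uv,z):
    e,d=ray(p,uv);return e+d*((z-e[2])/d[:,2])[:,None]
def tri(p,a,q,b):
    e,d=ray(p,[a]);f,g=ray(q,[b]);d=d[0]/np.linalg.norm(d);g=g[0]/np.linalg.norm(g)
    s,t=np.linalg.lstsq(np.c_[d,-g],f-e,rcond=None)[0]
    return (e+d*s+f+g*t)/2,np.linalg.norm(e+d*s-f-g*t)
E
python3 - <<'E'
from h import *
from workcell import r,vision
np.set_printoptions(precision=4,suppress=True)
P={n:vision.camera_params(n) for n in("scene","side")}
B={}
for n in P:
    im=cv2.imread(f"pics/{n}0.png");h=cv2.cvtColor(im,cv2.COLOR_BGR2HSV)
    m=((h[...,0]>3)&(h[...,0]<14)&(h[...,1]>130)&(h[...,2]>30)).astype(np.uint8)
    x0,y0,x1,y1=(190,120,440,300) if n=="scene" else (230,140,420,360)
    k=np.zeros_like(m);k[y0:y1,x0:x1]=1;m*=k
    c,l,s,ce=cv2.connectedComponentsWithStats(m)
    print(n);[print(ce[i],s[i]) for i in range(1,c) if s[i,4]>40]
    # dark grey caddy
    g=((h[...,1]<60)&(h[...,2]<105)).astype(np.uint8)*k
    for cc in cv2.findContours(g,0,2)[0]:
        if cv2.contourArea(cc)>400:
            ap=cv2.approxPolyDP(cc,4,True).reshape(-1,2);print("grey",cv2.contourArea(cc),ap.tolist());print(onz(P[n],ap,0.024)[:,:2])
E
```

```text
scene
[313.4902 169.3529] [310 165  10  11  51]
[266.5775 193.5352] [259 190  16  11  71]
[219.4271 234.6927] [209 227  21  15 192]
grey 1581.5 [[302, 209], [294, 234], [330, 263], [353, 256], [343, 245], [346, 234]]
[[ 0.5228 -0.106 ]
 [ 0.5769 -0.1888]
 [ 0.6988 -0.2092]
 [ 0.7202 -0.1606]
 [ 0.6818 -0.1463]
 [ 0.6624 -0.1119]]
grey 2611.0 [[432, 166], [401, 159], [357, 212], [395, 225], [433, 174]]
[[ 0.6463  0.2925]
 [ 0.559   0.2689]
 [ 0.6283 -0.0277]
 [ 0.7246 -0.0108]
 [ 0.6711  0.2546]]
grey 7666.0 [[190, 121], [190, 146], [214, 149], [190, 153], [251, 151], [283, 182], [239, 188], [242, 205], [231, 223], [232, 236], [216, 244], [223, 246], [208, 280], [200, 280], [214, 299], [245, 299], [239, 293], [238, 271], [253, 265], [272, 223], [285, 218], [276, 212], [279, 204], [327, 203], [332, 193], [320, 183], [320, 194], [307, 196], [304, 175], [275, 148], [273, 136], [238, 136], [226, 130], [222, 120]]
[[-0.1073  0.0206]
 [ 0.047  -0.088 ]
 [ 0.1151 -0.0522]
 [ 0.0848 -0.1146]
 [ 0.205   0.0126]
 [ 0.4    -0.0484]
 [ 0.3382 -0.1448]
 [ 0.4037 -0.1905]
 [ 0.4417 -0.2552]
 [ 0.48
[... 1859 characters left out ...]
 [373, 179], [362, 179], [344, 165], [376, 154], [386, 162], [405, 157], [384, 140], [362, 141], [365, 146], [331, 153], [339, 140], [299, 140]]
[[ 0.7181 -0.4197]
 [ 0.6417 -0.3743]
 [ 0.6124 -0.4226]
 [ 0.5872 -0.3371]
 [ 0.6041 -0.3082]
 [ 0.5702 -0.2919]
 [ 0.4863 -0.1339]
 [ 0.4854 -0.0946]
 [ 0.4718 -0.1056]
 [ 0.4734 -0.222 ]
 [ 0.4336 -0.2618]
 [ 0.4677 -0.2583]
 [ 0.5279 -0.3432]
 [ 0.4205 -0.4351]
 [ 0.3882 -0.379 ]
 [ 0.3207 -0.423 ]
 [ 0.3878 -0.5551]
 [ 0.4703 -0.537 ]
 [ 0.459  -0.4953]
 [ 0.5776 -0.4262]
 [ 0.5562 -0.5366]
 [ 0.7051 -0.5212]]
grey 483.0 [[241, 154], [277, 154], [283, 140], [259, 140]]
[[ 0.8892 -0.3876]
 [ 0.7641 -0.3996]
 [ 0.7647 -0.5153]
 [ 0.8542 -0.5066]]
```

```bash
python3 - <<'E'
from h import *
from workcell import r,vision
np.set_printoptions(precision=4,suppress=True)
s,q=vision.camera_params("scene"),vision.camera_params("side")
for n,a,b in(("bottle",(265.6,181),(367,177)),("open",(313,163),(363,211)),("dropper",(343,148),(368.6,251)),("jar",(372,134.5),(377,315)),("openjar",(218,219),(373,170)),("front",(306,217),(320,192)),("back",(324,224),(302,186))): print(n,*tri(s,a,q,b))
print("front near face",onz(q,[(320,192)],.0515),"back",onz(q,[(302,186)],.0615))
print("front far face",onz(s,[(306,217)],.0515),"back",onz(s,[(324,224)],.0615))
m=R.from_rotvec(r.get_obs()["tool_rot"]).as_matrix();print(m)
E
```

```text
bottle [ 0.4555 -0.1539  0.0945] 0.004339522446582935
open [ 0.4655 -0.0023  0.0853] 0.0024026637547407232
dropper [0.453  0.132  0.0744] 0.000899393458818219
jar [0.4376 0.2887 0.0565] 0.0029842419239730212
openjar [ 0.4342 -0.2823  0.0452] 0.0019070308073094937
front [ 0.5812 -0.1457  0.0449] 0.013836883999417526
back [ 0.6355 -0.1504  0.0568] 0.008128199136979722
front near face [[ 0.5854 -0.1284  0.0515]] back [[ 0.6374 -0.1389  0.0615]]
front far face [[ 0.579  -0.1519  0.0515]] back [[ 0.6349 -0.1552  0.0615]]
[[-0.8913 -0.4535 -0.0009]
 [-0.4535  0.8913  0.0014]
 [ 0.0001  0.0017 -1.    ]]
```

Emit:
{"op": "play_rows", "data": {
  "plan": [0,-20,15,-2,-3,0,-50,38,-4,-8,0,-90,68,-6,-14,0,-130,99,-8,-20,0,-170,129,-10,-26,0,-210,160,-12,-32,0,-250,190,-14,-38,0,-290,221,-16,-44,0,-330,251,-18,-50,0,-370,282,-20,-56,0,-410,312,-22,-62,0,-450,343,-24,-68,0,-490,373,-26,-74,0,-530,403,-28,-75,0,-560,426,-28,-75,0,-575,438,-28,-75,0,-580,442,-28,-75,0,-580,442,-28,-75,0,-580,442,-28,-75]
}}

```text
time_s: 2.05
position: [0.5993, 0.0987, 0.2506]
tool_rot: [2.439, -1.979, -0.0]
ft_force: [0.1, 0.3, -0.4]
gripper_width: 0.0871
grasp_force: 0.0
```

```bash
python3 - <<'E'
from workcell import r,vision
import cv2,pickle
p=vision.camera_params("wrist")
cv2.imwrite("pics/w1.png",vision.get_image("wrist")[:,:,::-1]);pickle.dump(p,open("w1.pkl","wb"));print(p)
o=r.get_obs();print(o["time_s"],o["position"],o["tool_rot"],o["joint_positions"],o["ft_force"])
E
```

```text
{'fx': 293.44708615101985, 'fy': 293.44708615101985, 'cx': 321.50366003814537, 'cy': 200.61855519396357, 'distortion': array([0.00016695, 0.        , 0.        , 0.        , 0.        ]), 'eye': array([0.61489587, 0.02710282, 0.41290063]), 'attitude': array([ 0.31893206, -3.06795461, -0.41927548])}
2.1 [0.59936169 0.09852689 0.2508585 ] [ 2.43931151e+00 -1.97946879e+00 -5.98778216e-05] [ 4.29170237e-01  3.37222992e-01  8.00487394e-03  4.35627061e-05
 -1.24174732e+00 -2.21799737e-01] [ 0.71353347  0.18871436 -0.29820937]
```

View pics/w1.png

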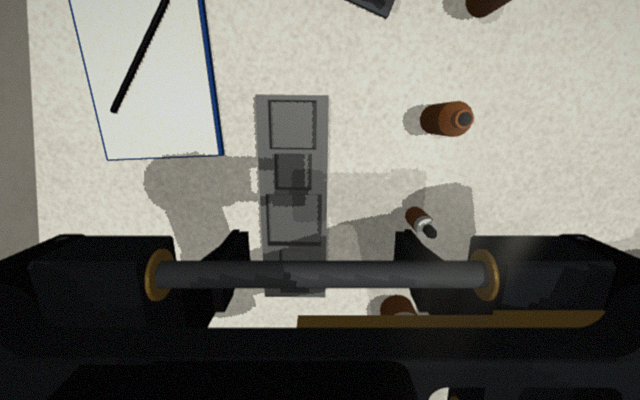

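Wrist picture: caddy far-end top corners at (255,95) and (328,95), near end about (264,296)/(325,296), bottle well rim (269–316, 99–149), jar well (266–321, 194–245); the open bottle is at (460,118).

```bash
python3 - <<'E'
from h import *
import pickle
np.set_printoptions(precision=4,suppress=True)
p=pickle.load(open("w1.pkl","rb"))
c=onz(p,[(255,95),(328,95),(325,296),(264,296)],.024);print(c)
b=onz(p,[(269.5,99.5),(316,99.5),(317,150),(270,150)],.024);j=onz(p,[(266,194.5),(321,194.5),(321,245),(267.5,245)],.024);d=onz(p,[(275,154),(310,154),(310,190.5),(275.5,190.5)],.024)
for w in(b,d,j):print(w.mean(0)[:2],np.linalg.norm(np.diff(w,axis=0),axis=1))
v=(j.mean(0)-b.mean(0))[:2];print(np.linalg.norm(v),np.arctan2(-v[0],v[1]))
print("open",onz(p,[(461,118)],.088))
E
```

```text
[[ 0.7019  0.016   0.024 ]
 [ 0.6126 -0.0028  0.024 ]
 [ 0.5563  0.2786  0.024 ]
 [ 0.6466  0.2975  0.024 ]]
[0.6486 0.0424] [0.0584 0.0628 0.0617]
[0.6382 0.1028] [0.0461 0.0494 0.047 ]
[0.6243 0.1692] [0.0752 0.0749 0.0768]
0.12912102643148454 0.18948089733445064
open [[ 0.4693 -0.0044  0.088 ]]
```

Emit:
{"op": "play_rows", "data": {
  "plan": [0,15,20,5,0,0,45,60,15,0,0,75,100,25,0,0,105,140,35,0,0,130,173,43,0,0,145,193,50,0,0,145,193,50,0,0,145,193,50,0]
}}

```text
time_s: 2.9
position: [0.4408, -0.083, 0.2013]
tool_rot: [-2.438, 1.98, -0.002]
ft_force: [0.3, 0.2, 0.0]
gripper_width: 0.0873
grasp_force: 0.0
```

```bash
cat > look.py <<'E'
from workcell import r,vision
import cv2,pickle,sys
n=sys.argv[1]
p=vision.camera_params("wrist");o=r.get_obs()
cv2.imwrite(f"pics/{n}.png",vision.get_image("wrist")[:,:,::-1]);pickle.dump((p,o),open(n+".pkl","wb"))
print(o["time_s"],o["position"],o["tool_rot"],p["eye"])
E
python3 look.py w2
```

```text
2.9 [ 0.44083665 -0.08298212  0.2013296 ] [-2.43787131e+00  1.97966659e+00 -2.19508916e-03] [ 0.45596669 -0.15462983  0.36363187]
```

View pics/w2.png

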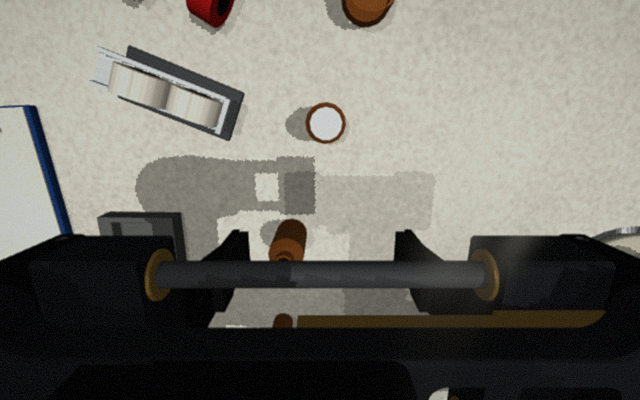

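The capped bottle's cap is at (325,122); the dispenser lies at (100–243, 48–138), stop at the right, front roll about (195,106).

```bash
python3 - <<'E'
from h import *
import pickle
np.set_printoptions(precision=4,suppress=True)
p,o=pickle.load(open("w2.pkl","rb"))
b=onz(p,[(325,122)],.096)[0];print("bottle",b)
M=R.from_rotvec(o["tool_rot"]).as_matrix();print(M);print("shift",(M.T@(np.r_[b[:2],.033]-o["position"]))*1000)
print("roll near top",onz(p,[(195,106),(140,86)],.0765),onz(p,[(130,48),(243,92)],.005))
E
```

```text
bottle [ 0.4529 -0.1526  0.096 ]
[[ 0.2052 -0.9787  0.0018]
 [-0.9787 -0.2052  0.    ]
 [ 0.0004 -0.0018 -1.    ]]
shift [ 70.5558   2.8188 168.3497]
roll near top [[ 0.5743 -0.1417  0.0765]
 [ 0.6253 -0.1489  0.0765]] [[ 0.68   -0.1852  0.005 ]
 [ 0.5511 -0.1652  0.005 ]]
```

Emit:
{"op": "play_rows", "data": {
  "plan": [0,25,1,0,0,0,55,2,5,0,0,70,3,20,0,0,70,3,55,0,0,70,3,95,0,0,70,3,130,0,0,70,3,155,0,0,70,3,167,0,0,70,3,167,0,1,70,3,167,0,1,70,3,167,0,1,70,3,167,0,1,70,3,167,0,1,70,3,167,0,1,70,3,167,0,1,70,3,167,0,1,70,3,167,0]
}}

```text
time_s: 4.65
position: [0.4525, -0.151, 0.0336]
tool_rot: [2.441, -1.977, -0.001]
ft_force: [-1.8, 0.7, 2.3]
gripper_width: 0.0395
grasp_force: 30.0
```

Emit:
{"op": "play_rows", "data": {
  "plan": [1,0,0,-15,0,1,0,0,-45,0,1,0,0,-80,0,1,0,0,-105,0,1,-5,-8,-110,0,1,-20,-32,-110,0,1,-42,-66,-110,0,1,-64,-101,-110,0,1,-86,-135,-110,0,1,-108,-170,-110,0,1,-128,-201,-110,0,1,-142,-223,-110,0,1,-148,-233,-110,0,1,-148,-233,-105,0,1,-148,-233,-80,0,1,-148,-233,-50,0,1,-148,-233,-25,0,1,-148,-233,-12,0,1,-148,-233,-9,0,1,-148,-233,-9,0]
}}

```text
time_s: 6.65
position: [0.6498, 0.0417, 0.0426]
tool_rot: [2.44, -1.978, -0.0]
ft_force: [-0.1, -0.4, -1.1]
gripper_width: 0.0392
grasp_force: 30.0
```

Emit:
{"op": "play_rows", "data": {
  "plan": [0,0,0,0,0,0,0,0,0,0,0,0,0,0,0,0,0,0,0,0,0,0,0,-15,0,0,0,0,-50,0,0,0,0,-90,0,0,-10,6,-125,0,0,-40,24,-150,0,0,-80,48,-167,0,0,-120,71,-167,0,0,-160,95,-167,0,0,-200,119,-167,0,0,-240,143,-167,0,0,-268,159,-167,0,0,-279,166,-167,0,0,-279,166,-167,0,0,-279,166,-167,0]
}}

```text
time_s: 8.45
position: [0.4301, 0.2805, 0.2102]
tool_rot: [-2.44, 1.977, -0.0]
ft_force: [-0.6, -0.1, -0.1]
gripper_width: 0.0871
grasp_force: 0.0
```

```bash
python3 look.py w3
```

```text
8.45 [0.4301166  0.28048261 0.21021978] [-2.44049679e+00  1.97684947e+00 -4.88927891e-04] [0.44557276 0.20876939 0.37247168]
```

View pics/w3.png

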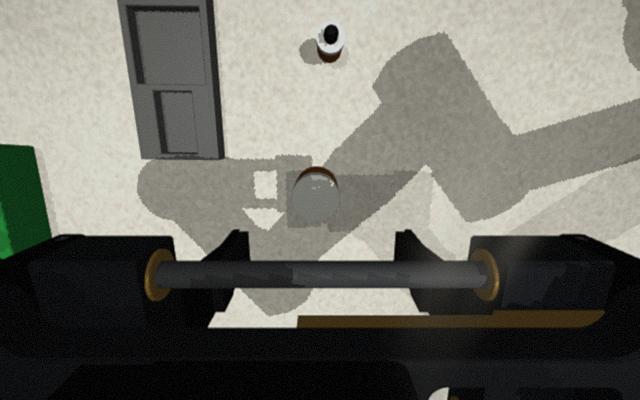

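Jar lid centre at (316,194); dropper bulb at (331,33); caddy's near end corners at (142,159) and (223,159), oblong well (157–197, 91–153).

```bash
python3 - <<'E'
from h import *
import pickle
np.set_printoptions(precision=4,suppress=True)
p,o=pickle.load(open("w3.pkl","rb"));M=R.from_rotvec(o["tool_rot"]).as_matrix()
b=onz(p,[(316,194)],.062)[0];print("jar",b,"shift",(M.T@(np.r_[b[:2],.025]-o["position"]))*1000)
print("dropper",onz(p,[(331,33),(330,42)],.080)[0],onz(p,[(330,47)],.058))
print("caddy end",onz(p,[(142,159),(213.5,159)],.024),"oblong",onz(p,[(153,91),(196.5,90),(198,153),(161,153)],.024))
E
```

```text
jar [0.4353 0.2875 0.062 ] shift [ -5.7372  -6.3565 185.2274]
dropper [0.4528 0.135  0.08  ] [[0.4516 0.1415 0.058 ]]
caddy end [[0.6447 0.298  0.024 ]
 [0.5616 0.2804 0.024 ]] oblong [[0.6361 0.2187 0.024 ]
 [0.5887 0.2075 0.024 ]
 [0.5803 0.2771 0.024 ]
 [0.623  0.2862 0.024 ]]
```

Emit:
{"op": "play_rows", "data": {
  "plan": [0,-5,-5,15,0,0,-6,-6,45,0,0,-6,-6,85,0,0,-6,-6,125,0,0,-6,-6,155,0,0,-6,-6,175,0,0,-6,-6,185,0,0,-6,-6,185,0,1,-6,-6,185,0,1,-6,-6,185,0,1,-6,-6,185,0,1,-6,-6,185,0,1,-6,-6,185,0,1,-6,-6,185,0,1,-6,-6,185,0]
}}

```text
time_s: 10.0
position: [0.4347, 0.2882, 0.0251]
tool_rot: [-2.441, 1.976, -0.0]
ft_force: [-0.9, -0.3, 4.9]
gripper_width: 0.0532
grasp_force: 30.0
```

Emit:
{"op": "play_rows", "data": {
  "plan": [1,0,0,-15,0,1,0,0,-40,0,1,0,0,-65,0,1,5,-5,-70,0,1,22,-23,-70,0,1,47,-49,-70,0,1,72,-75,-70,0,1,97,-100,-70,0,1,122,-126,-70,0,1,143,-148,-70,0,1,153,-158,-70,0,1,156,-161,-70,0,1,156,-161,-65,0,1,156,-161,-45,0,1,156,-161,-25,0,1,156,-161,-12,0,1,156,-161,-9,0,1,156,-161,-9,0]
}}

```text
time_s: 11.8
position: [0.6238, 0.1692, 0.0336]
tool_rot: [2.442, -1.976, -0.0]
ft_force: [0.1, -0.2, -1.4]
gripper_width: 0.0534
grasp_force: 30.1
```

Emit:
{"op": "play_rows", "data": {
  "plan": [0,0,0,0,0,0,0,0,0,0,0,0,0,0,0,0,0,0,-15,0,0,0,0,-50,0,0,0,5,-85,0,0,-1,25,-100,0,0,-1,60,-100,0,0,-2,100,-100,0,0,-2,140,-100,0,0,-2,165,-100,0,0,-2,174,-100,0,0,-2,174,-100,0,0,-2,174,-100,0]
}}

```text
time_s: 13.2
position: [0.4551, 0.1351, 0.1345]
tool_rot: [-2.44, 1.976, -0.002]
ft_force: [-0.7, -0.0, -0.2]
gripper_width: 0.087
grasp_force: 0.0
```

```bash
python3 look.py w4
```

```text
13.2 [0.45509467 0.1351361  0.13451279] [-2.43954225e+00  1.97555595e+00 -1.86820096e-03] [0.47030812 0.06332909 0.29674737]
```

View pics/w4.png

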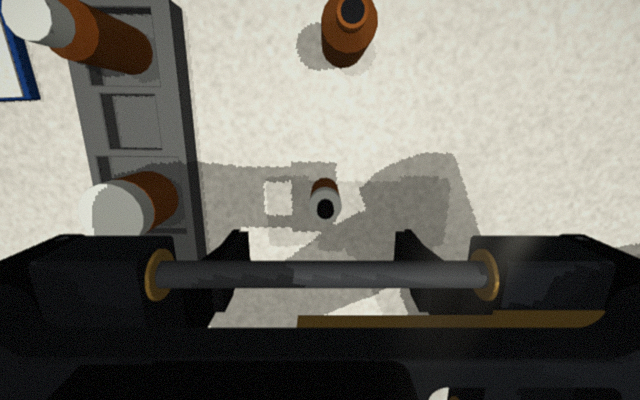

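Bottle (upper left) and jar (130,205) stand in their wells; the dropper's bulb is at (325,208).

```bash
python3 - <<'E'
from h import *
import pickle
np.set_printoptions(precision=4,suppress=True)
p,o=pickle.load(open("w4.pkl","rb"));M=R.from_rotvec(o["tool_rot"]).as_matrix()
b=onz(p,[(325,209)],.080)[0];print(b,"shift",(M.T@(np.r_[b[:2],.027]-o["position"]))*1000)
E
```

```text
[0.4543 0.1287 0.08  ] shift [  6.1718   2.4423 107.5029]
```

Emit:
{"op": "play_rows", "data": {
  "plan": [0,4,1,15,0,0,4,1,45,0,0,4,1,80,0,0,4,1,100,0,0,4,1,107,0,0,4,1,107,0,1,4,1,107,0,1,4,1,107,0,1,4,1,107,0,1,4,1,107,0,1,4,1,107,0,1,4,1,107,0,1,4,1,107,0,1,4,1,107,0,1,4,1,107,0]
}}

```text
time_s: 14.75
position: [0.4534, 0.1303, 0.0265]
tool_rot: [2.441, -1.977, -0.0]
ft_force: [-0.4, 0.4, 0.8]
gripper_width: 0.0273
grasp_force: 30.0
```

Emit:
{"op": "play_rows", "data": {
  "plan": [1,0,0,-15,0,1,0,0,-45,0,1,0,0,-73,0,1,3,-7,-80,0,1,11,-30,-80,0,1,23,-60,-80,0,1,34,-90,-80,0,1,46,-120,-80,0,1,57,-150,-80,0,1,64,-168,-80,0,1,67,-175,-80,0,1,67,-175,-78,0,1,67,-175,-60,0,1,67,-175,-35,0,1,67,-175,-18,0,1,67,-175,-11,0,1,67,-175,-9,0,1,67,-175,-9,0]
}}

```text
time_s: 16.55
position: [0.6385, 0.1013, 0.0361]
tool_rot: [-2.441, 1.977, -0.001]
ft_force: [-0.6, -0.1, 0.2]
gripper_width: 0.0271
grasp_force: 30.0
```

Emit:
{"op": "play_rows", "data": {
  "plan": [0,0,0,0,0,0,0,0,0,0,0,0,0,0,0,0,0,0,0,0,0,0,0,-15,0,0,0,0,-50,0,0,0,0,-95,0,0,0,0,-135,0,0,10,7,-158,-4,0,35,25,-164,-11,0,65,46,-164,-19,0,95,67,-164,-27,0,125,88,-164,-35,0,155,109,-164,-43,0,180,127,-164,-51,0,200,141,-164,-59,0,209,148,-164,-67,0,211,149,-164,-69,0,211,149,-164,-69,0,211,149,-164,-69,0]
}}

```text
invalid input
```

```bash
python3 look.py w5
```

```text
16.55 [0.63851701 0.10133455 0.03608074] [-2.44125581e+00  1.97658034e+00 -6.41184099e-04] [0.65404037 0.02969618 0.1983736 ]
```

View pics/w5.png

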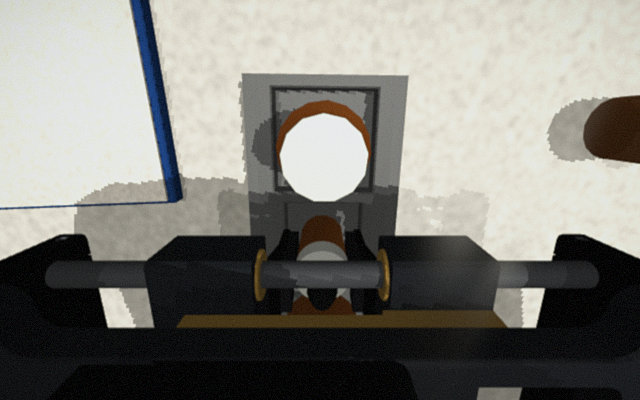

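The call was refused (too many rows); the picture shows the bottle seated in its well (cap at (323,155)) and the dropper held at (322,250). Repeat, with fewer rows.

Emit:
{"op": "play_rows", "data": {
  "plan": [0,0,0,0,0,0,0,0,0,0,0,0,0,0,0,0,0,0,-15,0,0,0,0,-50,0,0,0,0,-95,0,0,0,0,-135,0,0,10,7,-158,-4,0,35,25,-164,-11,0,65,46,-164,-19,0,95,67,-164,-27,0,125,88,-164,-35,0,155,109,-164,-43,0,180,127,-164,-51,0,200,141,-164,-59,0,209,148,-164,-67,0,211,149,-164,-69,0,211,149,-164,-69,0,211,149,-164,-69]
}}

```text
time_s: 18.5
position: [0.5368, -0.1362, 0.2005]
tool_rot: [-3.132, 0.249, -0.002]
ft_force: [-0.3, 0.4, -0.5]
gripper_width: 0.0871
grasp_force: 0.0
```

```bash
python3 look.py w6
```

```text
18.5 [ 0.53675154 -0.1362473   0.20048658] [-3.13168066e+00  2.48510195e-01 -2.18234299e-03] [ 0.6095204  -0.14748788  0.36286023]
```

View pics/w6.png

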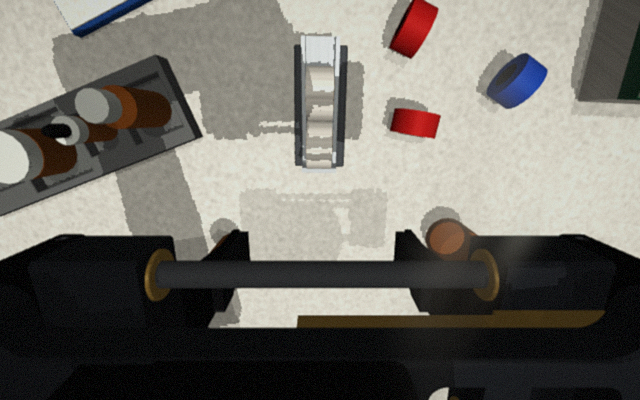

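The lane runs straight up the picture (columns 303–337), stop at row ~166; base corners about (296,45),(347,45),(344,167),(296,167); red rolls at (415,123), (413,28), blue (517,80) stay clear.

```bash
python3 - <<'E'
from h import *
import pickle
np.set_printoptions(precision=4,suppress=True)
p,o=pickle.load(open("w6.pkl","rb"));M=R.from_rotvec(o["tool_rot"]).as_matrix()
c=onz(p,[(296,45),(347,45),(344,167),(296,167)],.004);print(c,c.mean(0))
T=lambda q:(M.T@(q-o["position"]).T).T*1000
print("base centre tool",T(c.mean(0)))
print("rolls top",T(onz(p,[(320,85),(320,125)],.08)))
# column intensity profile along the rolls
im=cv2.imread("pics/w6.png");print([int(x) for x in im[55:170,312:328].mean((1,2))])
cv2.imwrite("pics/w6c.png",cv2.resize(im[30:180,270:370],None,fx=4,fy=4,interpolation=3))
E
```

```text
[[ 0.6919 -0.1323  0.004 ]
 [ 0.683  -0.188   0.004 ]
 [ 0.5491 -0.166   0.004 ]
 [ 0.5584 -0.1077  0.004 ]] [ 0.6206 -0.1485  0.004 ]
base centre tool [ 84.4634  -1.1204 196.6035]
rolls top [[103.0906  -1.5843 120.6292]
 [ 68.1583  -1.6502 120.581 ]]
[216, 215, 216, 215, 216, 217, 203, 173, 139, 126, 126, 127, 139, 154, 161, 163, 170, 179, 189, 196, 199, 203, 203, 201, 204, 211, 214, 215, 214, 214, 214, 214, 216, 217, 215, 200, 174, 158, 152, 148, 141, 133, 129, 131, 138, 143, 139, 136, 136, 142, 164, 189, 198, 203, 207, 200, 194, 192, 189, 182, 172, 160, 152, 145, 136, 120, 117, 133, 147, 159, 161, 165, 173, 183, 191, 197, 201, 204, 204, 202, 207, 195, 174, 158, 152, 153, 159, 160, 158, 156, 154, 157, 169, 195, 211, 208, 208, 210, 189, 154, 137, 138, 138, 133, 138, 173, 202, 201, 195, 190, 177, 164, 150, 156, 197]
```

View pics/w6c.png

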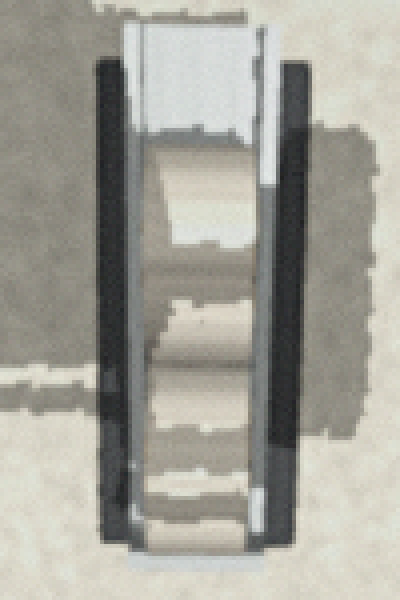

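Emit:
{"op": "play_rows", "data": {
  "plan": [0,20,-1,10,0,0,42,-2,35,0,0,48,-2,70,0,0,48,-2,105,0,0,48,-2,135,0,0,48,-2,148,0,0,48,-2,151,0,0,48,-2,151,0,1,48,-2,151,0,1,48,-2,151,0,1,48,-2,151,0,1,48,-2,151,0,1,48,-2,151,0,1,48,-2,151,0,1,48,-2,151,0,1,48,-2,151,0,1,48,-2,151,0,1,48,-2,151,0]
}}

```text
time_s: 20.35
position: [0.5843, -0.1418, 0.0485]
tool_rot: [3.132, -0.247, -0.0]
ft_force: [-0.1, -0.1, -0.3]
gripper_width: 0.0246
grasp_force: 30.0
```

Emit:
{"op": "play_rows", "data": {
  "plan": [1,0,0,-5,0,1,0,0,-12,0,1,0,0,-20,0,1,0,0,-30,0,1,0,0,-42,0,1,0,0,-56,0,1,0,0,-72,0,1,0,0,-90,0,1,0,0,-105,0,1,0,0,-115,0,1,0,0,-120,0,1,0,0,-120,0,1,0,0,-120,0,1,0,0,-120,0,1,0,0,-120,0]
}}

```text
time_s: 21.85
position: [0.5839, -0.1418, 0.1677]
tool_rot: [3.132, -0.247, -0.003]
ft_force: [0.1, -0.8, 0.0]
gripper_width: 0.0246
grasp_force: 30.0
```

```bash
python3 - <<'E'
from workcell import r,vision
import cv2,numpy as np
a=vision.get_image("side")[90:250,240:400,::-1];b=vision.get_image("scene")[130:290,220:380,::-1]
cv2.imwrite("pics/s7.png",cv2.resize(np.hstack([a,b]),None,fx=2.4,fy=2.4,interpolation=3))
o=r.get_obs();print(o["position"],o["tool_rot"],o["joint_positions"],o["gripper_width"])
E
```

```text
[ 0.58409739 -0.14179814  0.16799127] [ 3.13178717e+00 -2.47208270e-01 -1.62829400e-03] [ 3.09144646e-02  3.87507791e-01 -1.31316683e-01 -5.79576340e-05
 -1.05300920e+00  1.38236682e+00] 0.024961119094708297
```

View pics/s7.png

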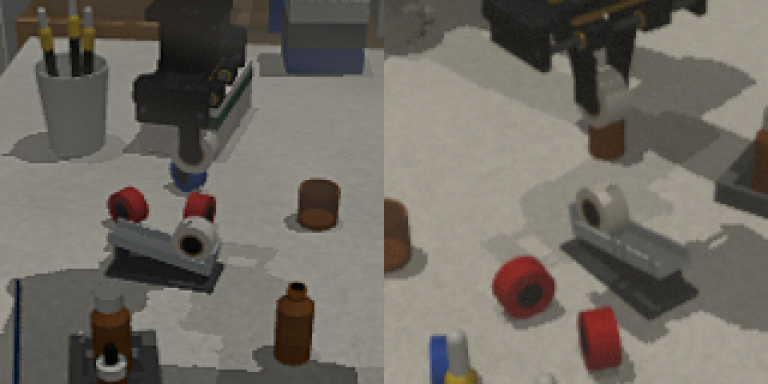

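The back roll has run down to the stop and stays; the front roll is held. Carry on to the oblong well.

Emit:
{"op": "play_rows", "data": {
  "plan": [1,-1,-8,0,3,1,-3,-28,0,9,1,-5,-53,0,15,1,-8,-80,0,21,1,-10,-107,0,27,1,-13,-134,0,33,1,-15,-161,0,39,1,-18,-188,0,45,1,-20,-215,0,51,1,-23,-242,0,57,1,-26,-269,0,63,1,-28,-296,0,67,1,-31,-323,0,69,1,-33,-350,0,70,1,-35,-372,0,70,1,-37,-384,0,70,1,-37,-388,0,70,1,-37,-388,15,70,1,-37,-388,40,70,1,-37,-388,60,70]
}}

```text
time_s: 23.95
position: [0.6083, 0.2461, 0.1077]
tool_rot: [2.422, -2.0, -0.001]
ft_force: [0.0, 1.0, -0.3]
gripper_width: 0.0248
grasp_force: 30.0
```

```bash
python3 look.py w8
```

```text
23.95 [0.60828645 0.24608913 0.10765866] [ 2.42212749e+00 -1.99964344e+00 -7.31205284e-04] [0.62265808 0.1742454  0.2699792 ]
```

View pics/w8.png

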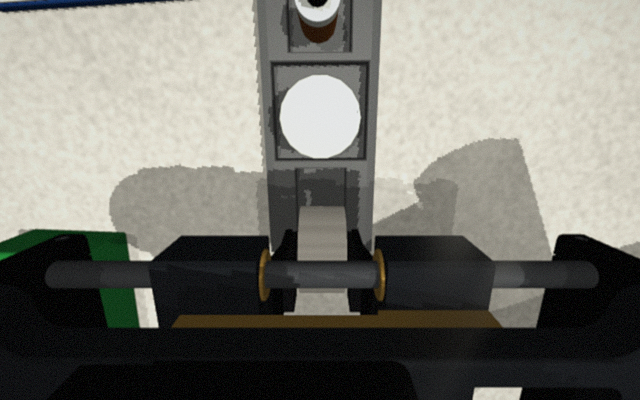

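Dropper (318,15) and jar (320,115) stand in their wells; the held roll (322,240) lines up with the oblong well (296–346). Lower it.

Emit:
{"op": "play_rows", "data": {
  "plan": [1,0,0,15,0,1,0,0,35,0,1,0,0,55,0,1,0,0,68,0,1,0,0,74,0,1,0,0,76,0,1,0,0,76,0,1,0,0,76,0]
}}

```text
time_s: 24.8
position: [0.6092, 0.2475, 0.0336]
tool_rot: [-2.423, 1.998, -0.001]
ft_force: [0.6, 0.7, 0.4]
gripper_width: 0.025
grasp_force: 30.0
```

Emit:
{"op": "play_rows", "data": {
  "plan": [1,0,0,1,0,1,0,0,2,0,1,0,0,2,0,1,0,0,2,0]
}}

```text
time_s: 25.2
position: [0.6086, 0.2472, 0.0306]
tool_rot: [-2.424, 1.999, -0.0]
ft_force: [-0.1, -0.0, 0.0]
gripper_width: 0.025
grasp_force: 30.0
```

Emit:
{"op": "play_rows", "data": {
  "plan": [0.6,0,0,0,0,0.6,0,0,0,0,0.5,0,0,0,0,0.3,0,0,0,0,0,0,0,0,0,0,0,0,0,0,0,0,0,0,0,0,0,0,-10,0,0,0,0,-30,0,0,0,0,-60,0,0,0,0,-100,0,0,0,0,-140,0,0,0,0,-170,0,0,10,30,-180,0,0,20,70,-180,0,0,20,110,-180,0,0,20,130,-180,0,0,20,130,-180,0]
}}

```text
time_s: 27.0
position: [0.4827, 0.202, 0.2122]
tool_rot: [-2.423, 1.997, -0.0]
ft_force: [-0.2, 0.3, -0.4]
gripper_width: 0.0872
grasp_force: 0.0
```

```bash
python3 - <<'E'
from workcell import r,vision
import cv2,numpy as np
a=vision.get_image("side")[140:340,240:400,::-1];b=vision.get_image("scene")[120:290,190:440,::-1];b=cv2.copyMakeBorder(b,0,30,0,0,0)
cv2.imwrite("pics/s9.png",cv2.resize(np.hstack([a,b]),None,fx=1.9,fy=1.9,interpolation=3))
E
```

```text
(no output)
```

View pics/s9.png

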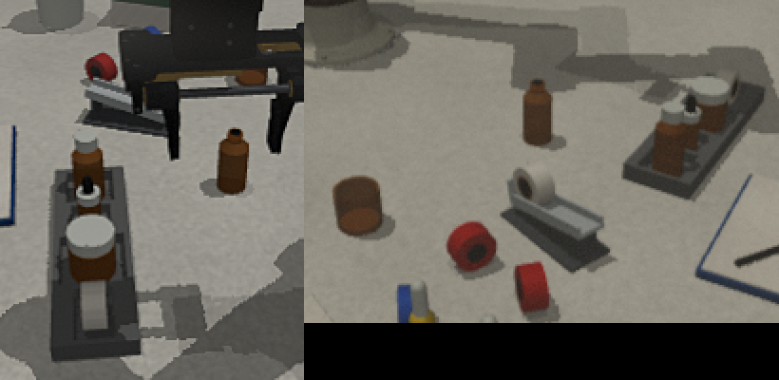

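All four things stand in their wells (roll on its rim at (93,305)), the back roll is at the stop, look-alikes are untouched, and the gripper is clear.

```bash
python3 -c "
from workcell import r
print(r.job_done())"
```

```text
the job is handed in; nothing more can be done
None
```

The job is handed in at about 27 s: the bottle, jar, dropper and front roll stand in their wells, the back roll rests at the dispenser's stop, both uncapped look-alikes were left where they stood, and the gripper is open and clear.

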